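# Lock the service hatch of a signal generator

## Task

Close and lock the open service hatch on top of the signal generator: push it down, then set a fingertip in the slot of its round fastener and, holding the hatch pressed fully down against its sprung pins, turn the fastener a quarter turn clockwise to its stop, so that the hatch stays shut when you let go. Only push and turn: pick nothing up, do not raise the hatch or reach under its edge, and leave the loose things around it where they stand.

Things in the scene. Friction and masses are not known exactly. Their poses are not given: they have to be found in the camera images.
- generator: grey bench signal generator, fixed to the bench, 300 x 340 x 125 mm (its x, y, z); origin under its middle on the bench, x axis points from its front panel to its rear. Its flat top is 125 mm up; the service hatch lies on the -y part of the top, hinged along its rear edge
- hatch (a joint): service hatch, bare aluminium plate 190 (hinge to free edge) x 200 x 4 mm. Angle in rad: 0 fully down, larger more open. A stiff hinge holds it where left, but pushed right down and let go it springs back to about 0.057 on two pins under its front corners; pressing it fully down at the fastener takes about 10 N, holding it 7 N. Locked, it rests at about 0.01
- hatch_hinge (a point): middle of the hatch's hinge line, at the outer (top) face; z axis is normal to the outer face, x axis points in the plate from the free edge to the hinge, y along the hinge
- hatch_edge (a point): middle of the hatch's free edge, at the outer face, 190 mm from hatch_hinge along its -x; same axes
- fastener (a joint): quarter-turn cam fastener, 140 mm from the hinge line, midway across the hatch. Angle in rad, clockwise from outside: 0 unlocked, slot parallel to the hinge; pi/2 locked at its stop, slot square to the hinge. It takes 0.1 to 0.2 N m and stays where left. From 0.7 on its hidden tongue is blocked by the case unless the hatch is held within 2 mm of fully down there
- slot (a point): centre of the floor of the fastener's slot, on the turning axis; x axis along the slot (it turns with the fastener), z out of the hatch. Round steel head, 63 mm across, in a fixed ring 80 mm across, both 2 mm proud of the hatch's face. Straight slot right across the head, 24 mm wide, 61 mm long, 10 mm deep, so with the hatch fully down its floor is 8 mm below hatch_hinge; mouth bevelled 2 mm
- gasket: thin black rubber gasket under the rim of the hatch, 1.5 mm thick; origin and axes as hatch_hinge, but 4 mm below the outer face. Not to be touched
- control_knob: loose black control knob, 38 mm across the skirt, 22 mm high, standing on the generator's top beside the hatch; origin under it. Leave it
- capacitor: aluminium can capacitor, 35 mm across, 59 mm high, standing on the generator's top beside the hatch; origin under it. Leave it
- screwdriver: screwdriver 190 mm long, handle 26 mm thick, lying on the bench on the generator's -y side; origin under its middle, x axis towards the blade. Leave it
- solder_spool: metal spool standing on the bench on the generator's +y side, 62 mm across, 55 mm high; origin under it. Leave it

How it is judged:
On the way, in this order (a step that is already met when the one before it is completed fails the run):
1. the hatch is pushed down with the fastener still unlocked (value of joint hatch below 0.1 rad and value of joint fastener below 0.65 rad), for 0.1 s.
2. the fastener is turned to its stop with the hatch fully down (value of joint hatch below 0.025 rad and value of joint fastener above 1.36 rad), for 0.2 s.
At the end, for the whole second after the job is handed in: The hatch is fully down (joint under 0.025 rad) and stays so by itself against its sprung pins, at rest, with the fastener turned to within 12 degrees of its locked stop (joint over 1.36 rad) (all of step 2 and velocity of joint hatch below 0.05 rad/s); the robot touches nothing.
It fails at once if the loose knob or the capacitor is moved more than 20 mm or tipped over (distance of any of control_knob, capacitor from where it was at the start of the episode above 0.02 m or angle between any of control_knob, capacitor's own z axis and vertical above 0.5 rad).
It fails at once if the screwdriver or the solder spool is moved more than 20 mm or tipped over (distance of any of screwdriver, solder_spool from where it was at the start of the episode above 0.02 m or angle between solder_spool's own z axis and vertical above 0.5 rad).
It fails at once if the hatch is lifted further open than it stood (past 1.0 rad) (value of joint hatch above 1 rad).
It fails at once if a finger reaches under the hatch's edge and takes hold of it (more than 1 N on its gasket) (contact force between the fingers and gasket above 1 N).
It also fails if it takes over 43 s, if anything falls off the work surface, if the arm or the gripper's body presses on something with over 40 N, if the wrist force passes 120 N, or if a joint passes its speed limit or range.

## Robot

A 6-joint arm with a two-finger parallel gripper is mounted at the origin on the work surface. World frame = base frame: x ahead of the robot, y to its left, z up, the work surface at z = 0. Lengths are in m, angles in rad, forces in N, time in s.
With the tool pointing down it reaches from about 0.275 to 0.775 m from the base axis. Payload 14.6 kg.
Tool frame: the origin (TCP) lies midway between the tips of the shut fingers; the grasp point (between the pads) lies 19 mm behind it; z points along the fingers, y is the direction in which the jaws open and shut (so a half turn about z gives the same grasp; the last joint's range is limited). The gripper opens to 85 mm and grips with 20 to 120 N. Pads are 22 mm wide; open, the fingers measure 114 mm over their backs; the gripper's body (76 mm by 85 mm) begins 54 mm behind the grasp point. The pads swing forward as they close: fully open they stand 13 mm farther back than shut.
Start: joints at [-1.473, 0.263, -0.048, 1.259, 0, 1.415], TCP at [0.131, -0.508, 0.231] pointing down, gripper open.
Joint ranges: [-2.65, 2.65], [-0.89, 1.7], [-1.18, 1.37], [-2.13, 2.11], [-1.35, 1.29], [-3.14, 3.14]. Speed limits (rad/s): [1.89, 1.89, 2.57, 2.79, 3.14, 3.14].

## Interface

Orientations are given as a unit quaternion [x, y, z, w].
In Python, from bench import state, snapshot, camera_model, finish_job gives the robot as it stands.
- The arm moves only by the tool apply_moves, never from a script. Its argument "steps" is a list of rows, each a list of 3 entries, a list of its own where there are three numbers: the shift along the tool's x, y, z in cm, then the turn about the tool's z in degrees, then the opening, from -1 (shut) to 1 (fully open). A call has 1 to 20 rows; each row shifts and turns the commanded pose from where the row before left it, along the tool's axes as they then stand; what a row does not reach is not made up. A row lasts 1/10 s, in which the tool goes at most 50 mm and 8.59 degrees, less where a joint would pass 70% of its speed; a pose out of reach is approached as far as the arm can. A call with a gripper value outside its range is refused whole. The fingers move at their own pace and stop on an object; "newtons" is the grip in N (left out, the last holds). Time passes only in rows, so rows that do not move let the fingers close. It gives the time, the measured TCP pose, the force and the opening at its end, in the units of the state.
- state(): the state, without advancing time (a new reading comes with each control period).
- snapshot(name): name is "scene" or "top"; returns the picture (480x640x3 uint8, blue, green, red); there is no depth.
- camera_model(name): a dict with "mtx" (3x3 intrinsics, pixels), "k1" (the pictures are not rectified: a ray, as slopes to the right and down, at radius r is drawn at 1 + k1 r^2 times it, then the intrinsics apply), "cam_to_world" (4x4, takes a point from camera to world coordinates). Camera axes: x right, y down, z forward; pixel columns grow to the right and rows downward; lengths in m; the calibration is good to about 2 mm. A picture is of the moment at which its call begins. camera_model takes no time and is no camera call.
- finish_job(): hands the job in, once; it reports no verdict.
The state is a dict: "clock": time; "joint_positions": joint angles; "dq": joint speeds; "tau": joint torques, N m; "tool_pos": TCP position; "tcp_rot": TCP orientation; "ft_force": force on the tool from outside, world axes, zero at the start; "torque": the same for the moment, N m; "gripper_width": opening from 0.0 (shut) to 1.0 (fully open).
Only numpy, scipy, OpenCV 4.12 (cv2) and the standard library are available. Lean on these libraries where they do the work, as an engineer would, in place of code of your own. Each camera call takes 0.05 s, during which the arm holds its last target.

## Working session

There is one attempt and no reset: what is moved stays moved. The work goes in short steps, Python scripts to look and compute and a tool call to move; the robot and the scene stay as the last step left them, time stands still between calls to the robot, and variables do not carry over. Pictures are saved under pics/ and viewed, and the job is handed in when it is done.

Besides the shell and the picture viewer there is one more tool, called as name([rows], argument=value, ...), one row to a line, values as JSON. apply_moves: Moves the arm, as the interface text tells. Its arguments: {"type":"object","properties":{"steps":{"type":"array"},"newtons":{"type":"number"}},"required":["steps"]}

```bash
mkdir -p pics; ls
python3 - <<'E'
from bench import *
import cv2
s=state(); print(s)
for n in("scene","top"):
    cv2.imwrite(f"pics/{n}0.png",snapshot(n)); print(camera_model(n))
E
```

```text
pics
{'clock': 0.0, 'joint_positions': array([-1.47331108e+00,  2.63508655e-01, -4.89556671e-02,  1.25938344e+00,
        2.04793760e-06,  1.41546314e+00]), 'dq': array([-0.00024503, -0.00141882,  0.00052731, -0.00109041,  0.00042674,
       -0.00016335]), 'tau': array([-2.48012329e-03, -6.37610650e+01,  3.84566975e+01,  1.36804124e-02,
       -3.01838718e-04, -5.95080380e-06]), 'tool_pos': array([ 0.13127148, -0.50803627,  0.23082562]), 'tcp_rot': array([ 9.92020852e-01,  1.26072811e-01,  1.62272715e-05, -5.25468441e-04]), 'ft_force': array([-0.83219241,  0.65124943, -0.80542841]), 'torque': array([-0.06101888, -0.01803861,  0.03102816]), 'gripper_width': 0.9993477214674799}
{'mtx': array([[564.59600405,   0.        , 316.41920601],
       [  0.        , 564.59600405, 240.78560636],
       [  0.        ,   0.        ,   1.        ]]), 'k1': -0.14027178215529254, 'cam_to_world': array([[ 0.2543991 ,  0.7887965 , -0.55953657,  1.1949437 ],
       [ 0.96704023, -0.21387919,  0.13816256, -0.08564664],
       [-0.01069108, -0.57624281, -0.81720862,  0.95123485],
       [ 0.        ,  0.        ,  0.        ,  1.        ]])}
{'mtx': array([[570.79727012,   0.        , 319.25339279],
       [  0.        , 570.79727012, 246.22050794],
       [  0.        ,   0.        ,   1.        ]]), 'k1': 0.02884657336033817, 'cam_to_world': array([[ 0.02519608, -0.9825287 ,  0.18439768,  0.37012501],
       [-0.99957193, -0.02201731,  0.01926622,  0.05558666],
       [-0.01486967, -0.18480418, -0.98266287,  1.24705689],
       [ 0.        ,  0.        ,  0.        ,  1.        ]])}
```

View pics/scene0.png

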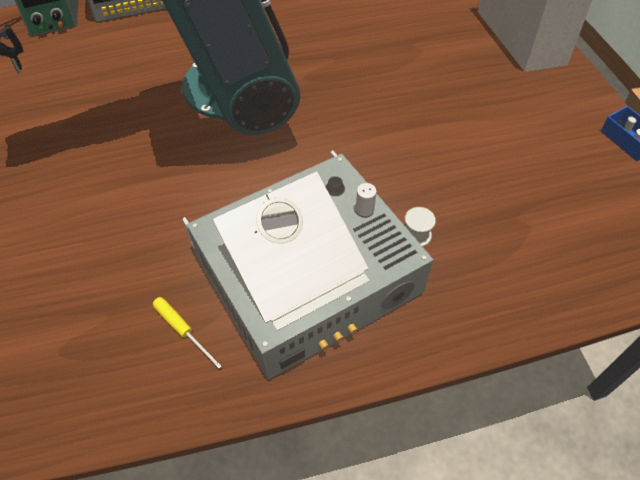

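View pics/top0.png

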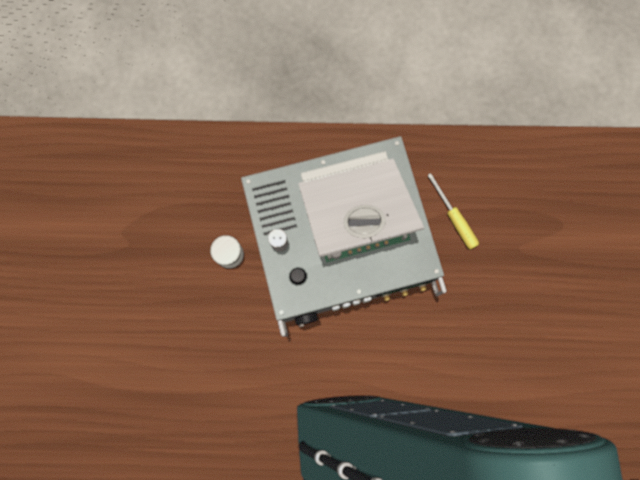

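The scene view shows the generator with its hatch open, free edge towards the robot, and the fastener at about (280,221). In the top view the fastener is at (366,221), with the generator's top corners near (242,177), (401,137), (443,273) and (280,319). I'll enlarge both to get exact corners.

Run:
```python
import cv2
a=cv2.imread("pics/top0.png")[125:345,225:465]; cv2.imwrite("pics/topz.png",cv2.resize(a,None,fx=2.7,fy=2.7,interpolation=cv2.INTER_CUBIC)[:600])
a=cv2.imread("pics/scene0.png")[145:385,175:445]; cv2.imwrite("pics/scenez.png",cv2.resize(a,None,fx=2.5,fy=2.5,interpolation=cv2.INTER_CUBIC))
```

```text
(no output)
```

View pics/topz.png

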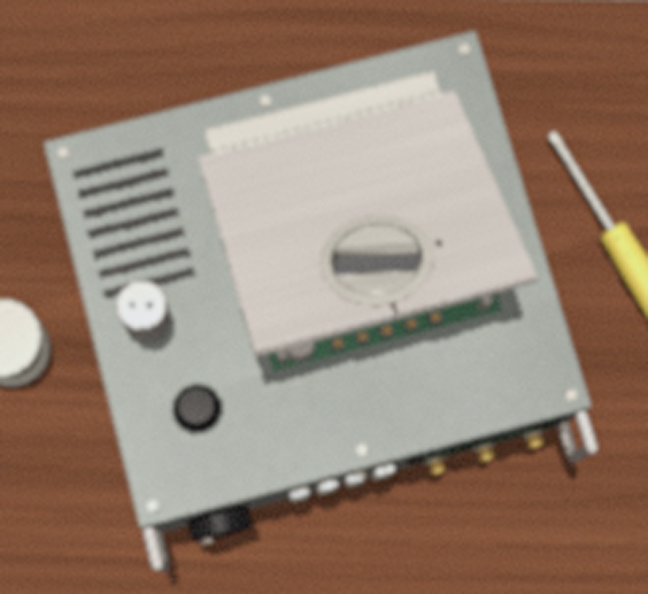

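View pics/scenez.png

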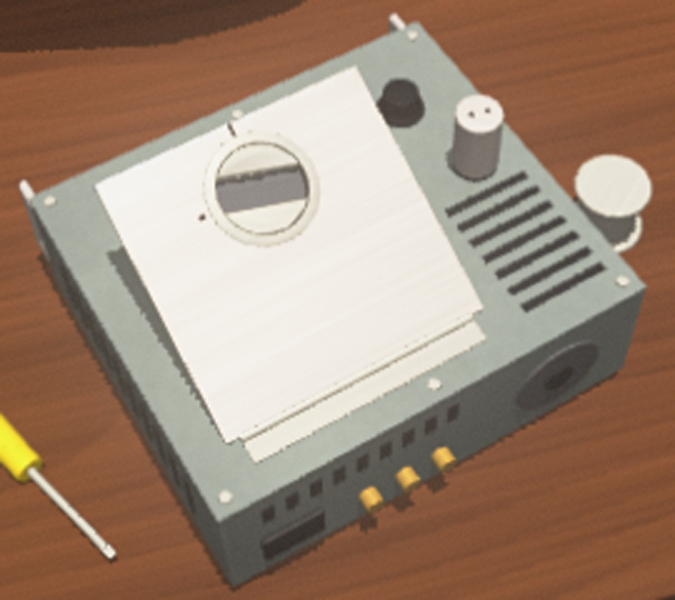

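The zooms show the hatch corners in both views. Free edge: top zoom (258,355) and (537,280), scene zoom (355,67) and (97,187). Next I triangulate them.

```bash
cat > h.py <<'E'
import numpy as np, cv2
from bench import *
def ray(n,uv):
    c=camera_model(n);K=c["mtx"];T=c["cam_to_world"]
    d=cv2.undistortPoints(np.array([[uv]],float),K,np.array([c["k1"],0,0,0,0.]))[0,0]
    v=T[:3,:3]@np.array([d[0],d[1],1]);return T[:3,3],v/np.linalg.norm(v)
def plane(n,uv,z):
    o,v=ray(n,uv);return o+v*(z-o[2])/v[2]
def tri(a,b):
    o1,v1=ray("top",a);o2,v2=ray("scene",b)
    s=np.linalg.lstsq(np.c_[v1,-v2],o2-o1,rcond=None)[0]
    p,q=o1+s[0]*v1,o2+s[1]*v2
    return (p+q)/2,np.linalg.norm(p-q)
tz=lambda x,y:((x+.5)/2.7-.5+225,(y+.5)/2.7-.5+125)
sz=lambda x,y:((x+.5)/2.5-.5+175,(y+.5)/2.5-.5+145)
def proj(n,p):
    c=camera_model(n);T=np.linalg.inv(c["cam_to_world"]);q=T[:3,:3]@p+T[:3,3]
    return cv2.projectPoints(q.reshape(1,1,3),np.zeros(3),np.zeros(3),c["mtx"],np.array([c["k1"],0,0,0,0.]))[0][0,0]
E
python3 - <<'E'
from h import *
np.set_printoptions(precision=4,suppress=True)
P={}
for k,a,b in [("fl",(258,355),(355,67)),("fr",(537,280),(97,187)),("hl",(200,158),(482,308)),("hr",(457,92),(230,442)),("ring",(378,262),(262,189)),
  ("c_rl",(45,143),(645,288)),("c_rr",(476,33),(237,587)),("c_fr",(590,405),(35,203)),("c_fl",(140,527),(416,25))]:
    P[k],e=tri(tz(*a),sz(*b));print(k,P[k],e)
for k,a in dict(rl=(45,143),rr=(476,33),fr=(590,405),fl=(140,523)).items(): print("top",k,plane("top",tz(*a),.125))
for k,a in dict(rl=(645,288),rr=(224,510),fr=(35,203),fl=(416,25)).items(): print("scn",k,plane("scene",sz(*a),.125))
f=(P["fl"]+P["fr"])/2;h=(P["hl"]+P["hr"])/2
d=h-f;print(np.linalg.norm(d),np.arctan2(-d[2],np.hypot(d[0],d[1])),np.arctan2(d[1],d[0]),f,h)
w=P["fl"]-P["fr"];print(np.linalg.norm(w),np.arctan2(-w[0],w[1]))
w=P["hl"]-P["hr"];print(np.linalg.norm(w),np.arctan2(-w[0],w[1]))
E
```

```text
fl [0.5459 0.0755 0.2136] 0.003861723830875741
fr [ 0.6023 -0.1153  0.2121] 0.0017304389895472648
hl [0.7099 0.1233 0.1284] 0.001445491026108823
hr [ 0.7657 -0.0681  0.129 ] 0.005183633393061545
ring [ 0.6174 -0.0077  0.1918] 0.00183776182888481
c_rl [0.7209 0.2414 0.1225] 0.00036131920206690073
c_rr [ 0.8384 -0.0875  0.066 ] 0.011087568100692486
c_fr [ 0.53   -0.1674  0.1193] 0.004155331314303357
c_fl [0.4327 0.1576 0.1201] 0.00040856225046556757
top rl [0.72   0.2408 0.125 ]
top rr [ 0.8143 -0.0855  0.125 ]
top fr [ 0.529  -0.1683  0.125 ]
top fl [0.4353 0.1575 0.125 ]
scn rl [0.7223 0.2406 0.125 ]
scn rr [ 0.8104 -0.0793  0.125 ]
scn fr [ 0.5351 -0.1648  0.125 ]
scn fl [0.4371 0.156  0.125 ]
0.19008789632226258 0.45862403445582073 0.28228967779941133 [ 0.5741 -0.0199  0.2129] [0.7378 0.0276 0.1287]
0.19889361856168353 0.2873465758568309
0.1993484738079776 0.28385132482451697
```

Triangulation puts the hatch at 0.46 rad, the generator's yaw at 0.283 rad and the hinge middle at (0.738, 0.028, 0.129). I'll use the half-turned tool orientation, which leaves joint 6 room for the quarter turn. First I raise, shut the fingers and turn.

apply_moves([
  [[0, 0, -0.5], -8.5, -1],
  [[0, 0, -0.5], -8.5, -1],
  [[0, 0, -0.5], -8.5, -1],
  [[0, 0, -0.5], -8.5, -1],
  [[0, 0, -0.5], -8.5, -1],
  [[0, 0, -0.5], -8.5, -1],
  [[0, 0, -0.5], -8.5, -1],
  [[0, 0, -0.5], -8.5, -1],
  [[0, 0, -0.5], -8.5, -1],
  [[0, 0, -0.5], -8.5, -1],
  [[0, 0, -0.5], -8.5, -1],
  [[0, 0, -0.5], -8.5, -1],
  [[0, 0, -0.5], -8.5, -1],
  [[0, 0, -0.5], -8.5, -1],
  [[0, 0, 0], -8.5, -1],
  [[0, 0, 0], -8.5, -1],
  [[0, 0, 0], -8.5, -1],
  [[0, 0, 0], -8.5, -1],
  [[0, 0, 0], -8.5, -1],
  [[0, 0, 0], -8.5, -1],
], newtons=60)

```text
clock: 2.1
tool_pos: [0.1313, -0.5082, 0.301]
tcp_rot: [-0.042, 0.999, 0.0, -0.0]
ft_force: [0.8, 0.1, 0.3]
gripper_width: -0.0
```

```bash
cat >> h.py <<'E'
from scipy.spatial.transform import Rotation as R
def to(target,yawdeg):
    s=state();M=R.from_quat(s["tcp_rot"]).as_matrix()
    print("clock",s["clock"],"pos",s["tool_pos"].round(4),"F",s["ft_force"].round(1),"T",s["torque"].round(2),"g",round(s["gripper_width"],3),"q",s["joint_positions"].round(2))
    y=np.degrees(np.arctan2(M[1,0],M[0,0]));print("yaw",y,"tilt z",M[:,2].round(4),"turn(tool)",-((yawdeg-y+180)%360-180))
    print("shift cm",(M.T@(np.array(target)-s["tool_pos"])*100).round(2))
E
python3 -c "
from h import *
c,s=np.cos(.2836),np.sin(.2836)
# push point: 145 from hinge when down, -65 lateral
h=np.array([.7378,.0276,.129]);x=np.array([c,s,0]);y=np.array([-s,c,0])
p=h-.145*x-.065*y;p[2]=.30;print(p,h-.14*x)
to(p,196.25)"
```

```text
[ 0.61678001 -0.07537651  0.3       ] [ 0.60339239 -0.01157391  0.129     ]
clock 2.1 pos [ 0.1313 -0.5082  0.301 ] F [0.8 0.1 0.3] T [ 0.03  0.07 -0.02] g -0.0 q [-1.47  0.25  0.13  1.44 -0.   -1.56]
yaw -175.16431242184012 tilt z [-1.e-04  7.e-04 -1.e+00] turn(tool) -11.414312421840123
shift cm [-52.02  39.04   0.12]
```

apply_moves([
  [[-3.25, 2.44, 0], 0, -1],
  [[-3.25, 2.44, 0], 0, -1],
  [[-3.25, 2.44, 0], 0, -1],
  [[-3.25, 2.44, 0], 0, -1],
  [[-3.25, 2.44, 0], 0, -1],
  [[-3.25, 2.44, 0], 0, -1],
  [[-3.25, 2.44, 0], 0, -1],
  [[-3.25, 2.44, 0], 0, -1],
  [[-3.25, 2.44, 0], 0, -1],
  [[-3.25, 2.44, 0], 0, -1],
  [[-3.25, 2.44, 0], 0, -1],
  [[-3.25, 2.44, 0], 0, -1],
  [[-3.25, 2.44, 0], 0, -1],
  [[-3.25, 2.44, 0], 0, -1],
  [[-3.25, 2.44, 0], 0, -1],
  [[-3.25, 2.44, 0], 0, -1],
  [[0, 0, 0], -5.7, -1],
  [[0, 0, 0], -5.7, -1],
  [[0, 0, 0], 0, -1],
])

```text
clock: 4.0
tool_pos: [0.6193, -0.0781, 0.3007]
tcp_rot: [-0.139, 0.99, 0.0, -0.0]
ft_force: [-0.0, -0.3, 0.2]
gripper_width: 0.0
```

```bash
python3 -c "
from h import *
to([.6168,-.0754,.2],196.25)
cv2.imwrite('pics/s1.png',snapshot('scene'))"
```

```text
clock 4.0 pos [ 0.6193 -0.0781  0.3007] F [-0.  -0.3  0.2] T [ 0.02  0.06 -0.06] g 0.0 q [-0.26  0.44  0.41  1.54 -0.   -0.54]
yaw -163.9924943317542 tilt z [-9.e-04  2.e-04 -1.e+00] turn(tool) -0.24249433175418744
shift cm [ 0.16  0.33 10.07]
```

View pics/s1.png

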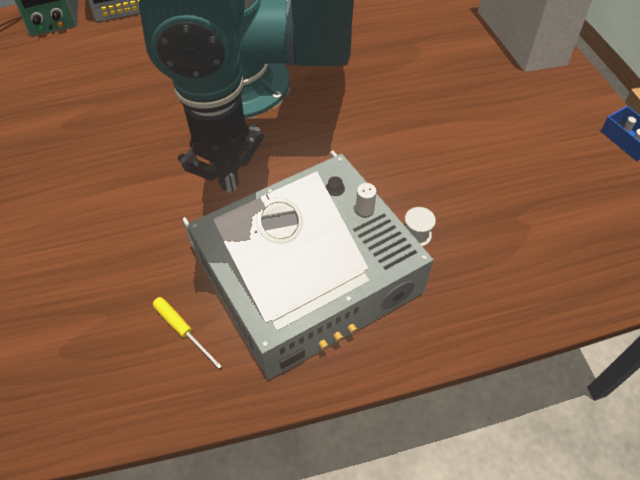

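The shut fingers, at about (230,185), hang clear above the -y side of the hatch beside the ring. Now I press down.

apply_moves([
  [[0.1, 0.3, 1.5], 0, -1],
  [[0, 0, 2], 0, -1],
  [[0, 0, 2], 0, -1],
  [[0, 0, 2], 0, -1],
  [[0, 0, 1], 0, -1],
  [[0, 0, 0.5], 0, -1],
  [[0, 0, 0.5], 0, -1],
  [[0, 0, 0.5], 0, -1],
  [[0, 0, 0.5], 0, -1],
  [[0, 0, 0.5], 0, -1],
  [[0, 0, 0.5], 0, -1],
  [[0, 0, 0.5], 0, -1],
  [[0, 0, 0.5], 0, -1],
])

```text
clock: 5.35
tool_pos: [0.6174, -0.0758, 0.1758]
tcp_rot: [-0.138, 0.99, 0.0, -0.0]
ft_force: [-0.2, -0.2, 1.6]
gripper_width: -0.001
```

```bash
python3 -c "
from h import *
to([.6168,-.0754,.131],196.25)
cv2.imwrite('pics/s2.png',snapshot('scene'))"
```

```text
clock 5.35 pos [ 0.6174 -0.0758  0.1758] F [-0.2 -0.2  1.6] T [-0.02  0.09  0.04] g -0.001 q [-0.25  0.45  0.09  1.21  0.   -0.53]
yaw -164.11469321854236 tilt z [-1.e-04  1.e-04 -1.e+00] turn(tool) -0.3646932185423566
shift cm [0.05 0.05 4.48]
```

View pics/s2.png

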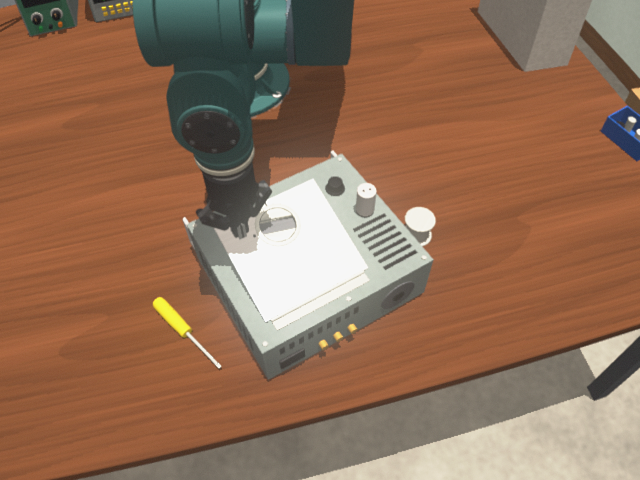

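The fingertips at about (240,235) are on the plate and the hatch is coming down under a light force. I keep pressing.

apply_moves([
  [[0, 0, 0.5], 0, -1],
  [[0, 0, 0.5], 0, -1],
  [[0, 0, 0.5], 0, -1],
  [[0, 0, 0.5], 0, -1],
  [[0, 0, 0.5], 0, -1],
  [[0, 0, 0.5], 0, -1],
  [[0, 0, 0.5], 0, -1],
  [[0, 0, 0.3], 0, -1],
  [[0, 0, 0.3], 0, -1],
  [[0, 0, 0], 0, -1],
  [[0, 0, 0], 0, -1],
])

```text
clock: 6.5
tool_pos: [0.6173, -0.0759, 0.1353]
tcp_rot: [-0.138, 0.99, -0.0, -0.0]
ft_force: [-1.4, 0.2, 2.4]
gripper_width: 0.0
```

```bash
python3 -c "
from h import *
to([.6168,-.0754,.131],196.25)"
```

```text
clock 6.5 pos [ 0.6173 -0.0759  0.1353] F [-1.4  0.2  2.4] T [-0.11  0.33  0.  ] g 0.0 q [-0.25  0.47  0.01  1.11 -0.   -0.53]
yaw -164.11810249874029 tilt z [-0.e+00 -1.e-04 -1.e+00] turn(tool) -0.3681024987403134
shift cm [0.04 0.06 0.43]
```

Push into the pins a little further to learn where fully down is, then rise and look.

apply_moves([
  [[0, 0, 0.15], 0, -1],
  [[0, 0, 0.15], 0, -1],
  [[0, 0, 0.1], 0, -1],
  [[0, 0, 0], 0, -1],
  [[0, 0, 0], 0, -1],
])

```text
clock: 7.0
tool_pos: [0.6172, -0.0759, 0.1315]
tcp_rot: [-0.138, 0.99, -0.0, -0.0]
ft_force: [-3.8, -1.5, 6.7]
gripper_width: 0.001
```

```bash
python3 -c "
from h import *
to([.6168,-.0754,.131],196.25)"
```

```text
clock 7.0 pos [ 0.6172 -0.0759  0.1315] F [-3.8 -1.5  6.7] T [-0.17  0.9   0.03] g 0.001 q [-0.25  0.47  0.    1.1  -0.   -0.53]
yaw -164.11936604474855 tilt z [-1.e-04 -3.e-04 -1.e+00] turn(tool) -0.3693660447485172
shift cm [0.03 0.06 0.05]
```

apply_moves([
  [[0, 0, -2], 0, -1],
  [[0, 0, -3], 0, -1],
  [[2, 0, -3], 0, -1],
  [[4, 0, -3], 0, -1],
  [[4, 0, 0], 0, -1],
  [[4, 0, 0], 0, -1],
  [[4, 0, 0], 0, -1],
  [[2, 0, 0], 0, -1],
  [[0, 0, 0], 0, -1],
])

```text
clock: 7.9
tool_pos: [0.4232, -0.1309, 0.2417]
tcp_rot: [-0.137, 0.991, -0.0, 0.0]
ft_force: [0.5, -0.1, -0.3]
gripper_width: 0.002
```

Run:
```python
from h import *
to([.6034,-.0116,.2],196.25)
t=snapshot('top');s=snapshot('scene')
cv2.imwrite('pics/t3.png',t);cv2.imwrite('pics/s3.png',s)
cv2.imwrite("pics/t3z.png",cv2.resize(t[160:280,305:435],None,fx=5,fy=5,interpolation=cv2.INTER_CUBIC))
cv2.imwrite("pics/s3z.png",cv2.resize(s[180:300,220:350],None,fx=5,fy=5,interpolation=cv2.INTER_CUBIC))
```

```text
clock 7.9 pos [ 0.4232 -0.1309  0.2417] F [ 0.5 -0.1 -0.3] T [ 0.02 -0.03 -0.05] g 0.002 q [-0.48  0.12 -0.21  1.24 -0.   -0.76]
yaw -164.20894651801478 tilt z [ 5.e-04 -3.e-04 -1.e+00] turn(tool) -0.4589465180147272
shift cm [-20.59   6.58   4.17]
```

View pics/t3z.png

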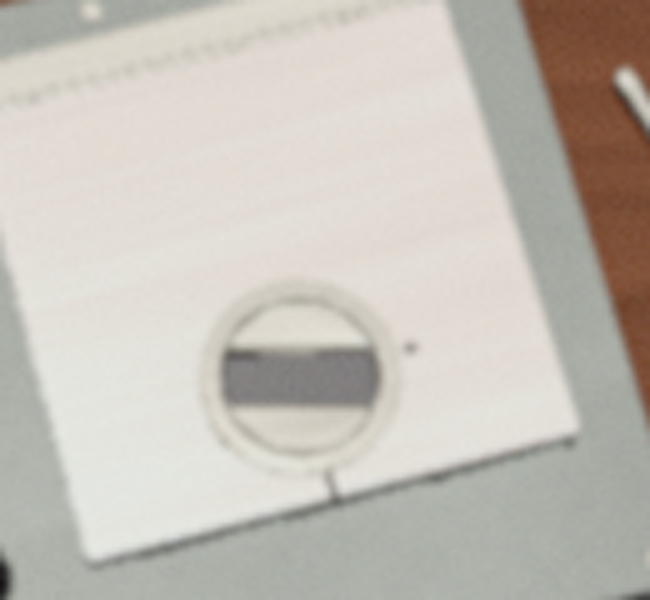

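View pics/s3z.png

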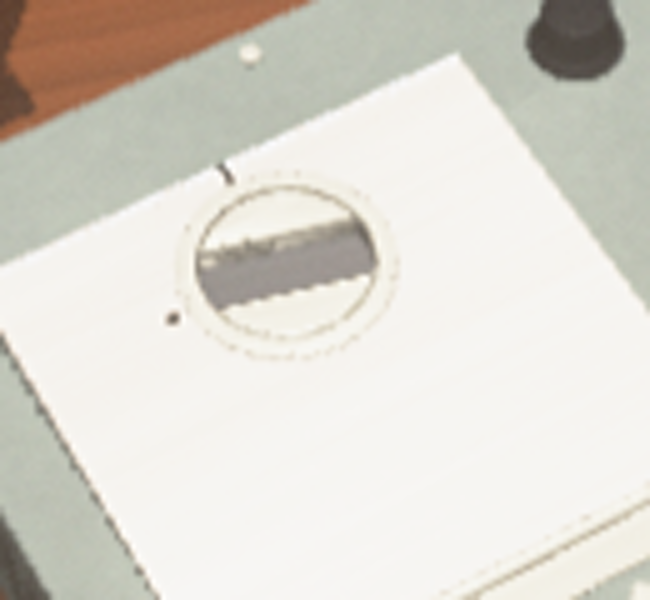

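View pics/s3.png

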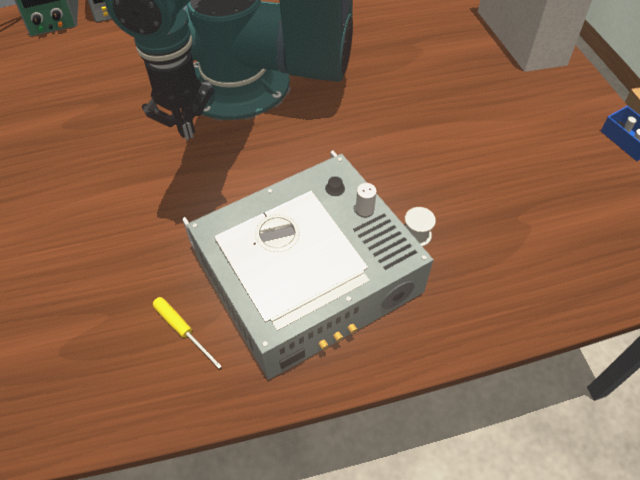

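The hatch rests near its pins with all the loose things in place. The slot is level in the top view, from (222,378) to (380,376) in the zoom, so the fastener already stands a little clockwise of the hinge line. I measure its angle and centre.

Run:
```python
from h import *
np.set_printoptions(precision=4,suppress=True)
Z={'top':lambda x,y:((x+.5)/5-.5+305,(y+.5)/5-.5+160),'scene':lambda x,y:((x+.5)/5-.5+220,(y+.5)/5-.5+180)}
r,e=tri(Z['top'](300,375),Z['scene'](287,262));print('head',r,e)
print('ring',tri(Z['top'](301,377),Z['scene'](288,265)))
for n,p in(('top',(300,375)),('scene',(287,262))): print(n,plane(n,Z[n](*p),.139))
for k,a,b in [("fl",(92,563),(458,55)),("fr",(578,432),(-3,267))]:
    p,e=tri(Z['top'](*a),Z['scene'](*b));print(k,p,e,plane('top',Z['top'](*a),.1395),plane('scene',Z['scene'](*b),.1395))
# slot edges at the mouth
for n,ed in(('top',[((228,406),(372,406)),((226,349),(376,349))]),('scene',[((222,309),(375,270)),((203,250),(358,217))])):
    for a,b in ed:
        A,B=plane(n,Z[n](*a),.139),plane(n,Z[n](*b),.139)
        d=B-A if n=='scene' else A-B
        print(n,A,B,'yaw of slot as y-axis',np.degrees(np.arctan2(-d[0],d[1])))
for n in Z:
    im=cv2.imread(f'pics/{n[0]}3.png');g=cv2.cvtColor(im,cv2.COLOR_BGR2GRAY)
    u,v=Z[n](300,375) if n=='top' else Z[n](287,262)
    m=np.zeros_like(g);cv2.circle(m,(round(u),round(v)),14,255,-1)
    m=((g<165)&(m>0)).astype(np.uint8)
    nn,l,st,c=cv2.connectedComponentsWithStats(m);i=1+st[1:,4].argmax()
    pts=np.argwhere(l==i)[:,::-1].astype(float)
    w=np.array([plane(n,p,.129)[:2] for p in pts]);mu=w.mean(0);U,S,V=np.linalg.svd(w-mu);d=V[0]*np.sign(V[0][1])
    print(n,'blob',len(pts),mu,np.degrees(np.arctan2(-d[0],d[1])),'span',np.ptp((w-mu)@V.T,axis=0))
```

```text
head [ 0.6031 -0.0116  0.1407] 0.0003397985684903703
ring (array([ 0.6029, -0.0118,  0.1386]), np.float64(0.0011475933857015845))
top [ 0.6035 -0.0119  0.139 ]
scene [ 0.6019 -0.0113  0.139 ]
fl [0.5264 0.0699 0.1414] 0.002507481783265222 [0.5264 0.0687 0.1395] [0.525  0.0715 0.1395]
fr [ 0.5818 -0.116   0.147 ] 0.008146266798180384 [ 0.5829 -0.1213  0.1395] [ 0.5771 -0.1122  0.1395]
top [0.5903 0.0164 0.139 ] [ 0.5916 -0.0404  0.139 ] yaw of slot as y-axis 1.272783125468199
top [0.6134 0.0176 0.139 ] [ 0.6147 -0.0419  0.139 ] yaw of slot as y-axis 1.2496278461382553
scene [ 0.6159 -0.0379  0.139 ] [0.6135 0.0182 0.139 ] yaw of slot as y-axis 2.406799938248494
scene [ 0.5888 -0.0392  0.139 ] [0.589  0.0178 0.139 ] yaw of slot as y-axis -0.21479724415253448
top blob 307 [ 0.605  -0.0138] 2.164822520969428 span [0.0559 0.0246]
scene blob 276 [ 0.5961 -0.0106] 2.386368756962607 span [0.0506 0.0261]
```

The slot centre is at about (0.603, -0.0117), with the slot's yaw about 1.5° against 16.25° for the hinge, so the fastener is at about 0.25 rad. I line the fingers up above it.

apply_moves([
  [[0, 0, 0], 7.1, -1],
  [[0, 0, 0], 7.2, -1],
  [[-2.6, 1.64, 0], 0, -1],
  [[-2.6, 1.64, 0], 0, -1],
  [[-2.6, 1.64, 0], 0, -1],
  [[-2.6, 1.64, 0], 0, -1],
  [[-2.6, 1.64, 0], 0, -1],
  [[-2.6, 1.64, 0], 0, -1],
  [[-2.6, 1.64, 0], 0, -1],
  [[0, 0, 0], 0, -1],
  [[0, 0, 0], 0, -1],
  [[0, 0, 0], 0, -1],
])

```text
clock: 9.2
tool_pos: [0.6037, -0.0107, 0.241]
tcp_rot: [-0.014, 1.0, 0.0, -0.0]
ft_force: [-0.4, -0.3, -0.4]
gripper_width: -0.003
```

Run:
```python
from h import *
to([.603,-.0117,.16],181.5)
```

```text
clock 9.2 pos [ 0.6037 -0.0107  0.241 ] F [-0.4 -0.3 -0.4] T [ 0.01  0.01 -0.01] g -0.003 q [-0.15  0.4   0.19  1.36 -0.   -0.18]
yaw -178.40683426223168 tilt z [-4.e-04  0.e+00 -1.e+00] turn(tool) 0.09316573776834502
shift cm [ 0.07 -0.09  8.1 ]
```

apply_moves([
  [[0.07, -0.09, 3], 0, -1],
  [[0, 0, 3], 0, -1],
  [[0, 0, 2], 0, -1],
  [[0, 0, 1], 0, -1],
  [[0, 0, 0], 0, -1],
  [[0, 0, 0], 0, -1],
])

```text
clock: 9.8
tool_pos: [0.6034, -0.012, 0.1523]
tcp_rot: [-0.014, 1.0, -0.0, 0.001]
ft_force: [0.4, -0.4, 0.4]
gripper_width: -0.002
```

Run:
```python
from h import *
to([.603,-.0117,.129],181.5)
t=snapshot('top');s=snapshot('scene')
cv2.imwrite("pics/t4z.png",cv2.resize(t[160:280,305:435],None,fx=5,fy=5,interpolation=cv2.INTER_CUBIC))
cv2.imwrite("pics/s4z.png",cv2.resize(s[180:300,220:350],None,fx=5,fy=5,interpolation=cv2.INTER_CUBIC))
```

```text
clock 9.8 pos [ 0.6034 -0.012   0.1523] F [ 0.4 -0.4  0.4] T [-0.   -0.02 -0.  ] g -0.002 q [-0.15  0.43 -0.01  1.13  0.   -0.18]
yaw -178.43082606699187 tilt z [ 1.2e-03 -2.0e-04 -1.0e+00] turn(tool) 0.0691739330081873
shift cm [0.05 0.03 2.33]
```

View pics/s4z.png

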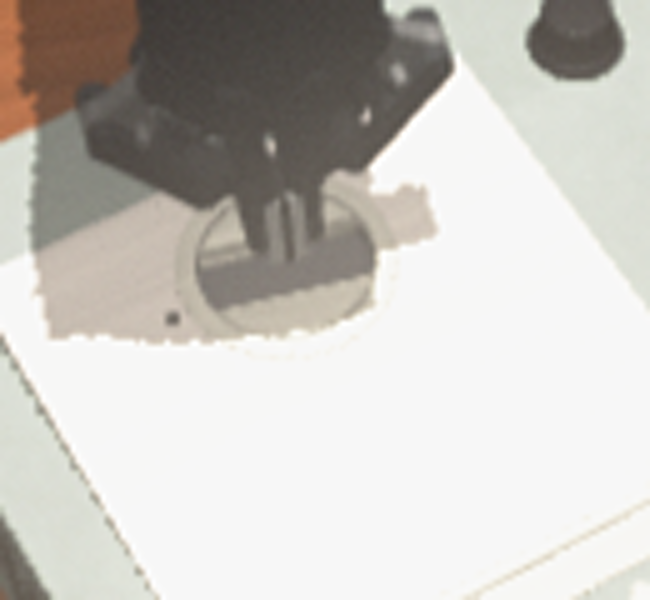

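The shut fingertips stand over the slot at zoom (287,258) and line up with it. I lower them slowly.

apply_moves([
  [[0.03, 0, 0.4], 0, -1],
  [[0, 0, 0.4], 0, -1],
  [[0, 0, 0.4], 0, -1],
  [[0, 0, 0.3], 0, -1],
  [[0, 0, 0.3], 0, -1],
  [[0, 0, 0.2], 0, -1],
  [[0, 0, 0], 0, -1],
  [[0, 0, 0], 0, -1],
])

```text
clock: 10.7
tool_pos: [0.6028, -0.0117, 0.1313]
tcp_rot: [-0.014, 1.0, 0.0, -0.0]
ft_force: [-0.1, -0.7, 1.1]
gripper_width: -0.001
```

Run:
```python
from h import *
to([.603,-.0117,.129],181.5)
```

```text
clock 10.7 pos [ 0.6028 -0.0117  0.1313] F [-0.1 -0.7  1.1] T [-0.04  0.04 -0.01] g -0.001 q [-0.15  0.44 -0.05  1.08  0.   -0.18]
yaw -178.4131787614937 tilt z [-0.  0. -1.] turn(tool) 0.08682123850633161
shift cm [-0.02 -0.    0.23]
```

At z = 0.131 the force is only 1 N, so the tips are inside the slot. Now I press fully down.

apply_moves([
  [[0, 0, 0.2], 0, -1],
  [[0, 0, 0.2], 0, -1],
  [[0, 0, 0.2], 0, -1],
  [[0, 0, 0.2], 0, -1],
  [[0, 0, 0.2], 0, -1],
  [[0, 0, 0.1], 0, -1],
  [[0, 0, 0], 0, -1],
  [[0, 0, 0], 0, -1],
])

```text
clock: 11.5
tool_pos: [0.603, -0.0118, 0.1224]
tcp_rot: [-0.014, 1.0, -0.0, 0.001]
ft_force: [-9.6, 0.5, 28.2]
gripper_width: -0.005
```

Run:
```python
from h import *
to([.603,-.0117,.121],181.5)
```

```text
clock 11.5 pos [ 0.603  -0.0118  0.1224] F [-9.6  0.5 28.2] T [0.22 2.11 0.01] g -0.005 q [-0.15  0.44 -0.07  1.05 -0.   -0.18]
yaw -178.4150884304888 tilt z [ 2.2e-03 -5.0e-04 -1.0e+00] turn(tool) 0.08491156951117773
shift cm [0.   0.01 0.14]
```

At 28 N the hatch is at its hard stop, with a side force of about 10 N. I ease back sideways a little and start turning clockwise.

apply_moves([
  [[0.06, 0, 0], 0, -1],
  [[0, 0, 0], 4, -1],
  [[0, 0, 0], 4, -1],
  [[0, 0, 0], 4, -1],
  [[0, 0, 0], 4, -1],
  [[0, 0, 0], 0, -1],
])

```text
clock: 12.1
tool_pos: [0.6036, -0.0119, 0.1226]
tcp_rot: [0.127, 0.992, -0.0, 0.002]
ft_force: [-2.2, 0.8, 24.0]
gripper_width: 0.005
```

Run:
```python
from h import *
to([.603,-.0117,.121],106.25)
```

```text
clock 12.1 pos [ 0.6036 -0.0119  0.1226] F [-2.2  0.8 24. ] T [ 0.05  0.62 -0.01] g 0.005 q [-0.15  0.44 -0.07  1.05 -0.    0.1 ]
yaw 165.44759865565769 tilt z [ 4.4e-03 -7.0e-04 -1.0e+00] turn(tool) 59.197598655657686
shift cm [0.07 0.01 0.16]
```

apply_moves([
  [[0, 0, 0], 4, -1],
  [[0, 0, 0], 4, -1],
  [[0, 0, 0], 4, -1],
  [[0, 0, 0], 4, -1],
])

```text
clock: 12.5
tool_pos: [0.6036, -0.012, 0.1226]
tcp_rot: [0.264, 0.965, 0.0, 0.002]
ft_force: [-2.8, -1.0, 23.7]
gripper_width: 0.003
```

Run:
```python
from h import *
to([.603,-.0117,.121],106.25)
t=snapshot('top');s=snapshot('scene')
cv2.imwrite("pics/t5z.png",cv2.resize(t[160:280,305:435],None,fx=5,fy=5,interpolation=cv2.INTER_CUBIC))
cv2.imwrite("pics/s5z.png",cv2.resize(s[180:300,220:350],None,fx=5,fy=5,interpolation=cv2.INTER_CUBIC))
```

```text
clock 12.5 pos [ 0.6036 -0.012   0.1226] F [-2.8 -1.  23.7] T [-0.15  0.64  0.13] g 0.003 q [-0.15  0.44 -0.07  1.05 -0.    0.38]
yaw 149.42272974409548 tilt z [ 4.4e-03 -9.0e-04 -1.0e+00] turn(tool) 43.17272974409548
shift cm [ 0.07 -0.    0.16]
```

View pics/s5z.png

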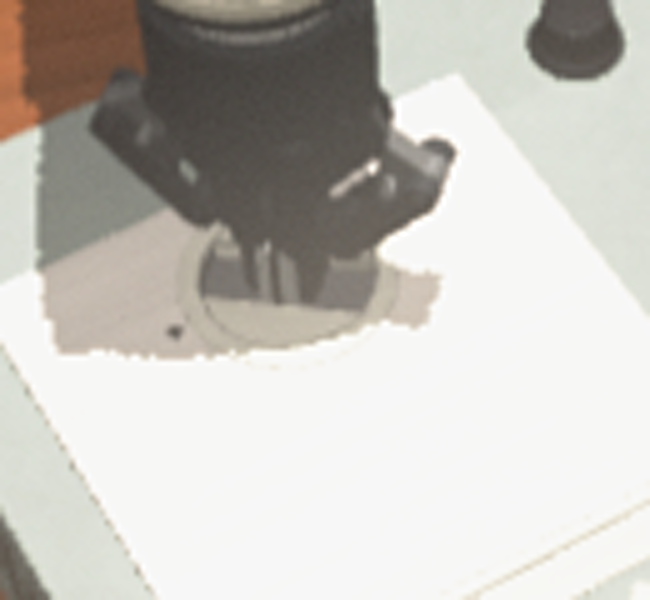

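The slot has turned clockwise with the fingers; its near edge now runs from (205,297) to (365,312). I check how far it lags the tool.

Run:
```python
from h import *
Z=lambda x,y:((x+.5)/5-.5+220,(y+.5)/5-.5+180)
A,B=plane('scene',Z(205,297),.131),plane('scene',Z(365,312),.131);d=B-A;print(A,B,np.degrees(np.arctan2(-d[0],d[1])))
```

```text
[ 0.6034615  -0.04223286  0.131     ] [0.62481357 0.01151306 0.131     ] -21.666829107722346
```

The lag is about 9° of play and the torque is normal. I carry on.

apply_moves([
  [[0, 0, 0], 5, -1],
  [[0, 0, 0], 5, -1],
  [[0, 0, 0], 5, -1],
  [[0, 0, 0], 5, -1],
  [[0, 0, 0], 5, -1],
  [[0, 0, 0], 5, -1],
  [[0, 0, 0], 5, -1],
  [[0, 0, 0], 5, -1],
])

```text
clock: 13.4
tool_pos: [0.6035, -0.0123, 0.1226]
tcp_rot: [0.578, 0.816, 0.001, 0.002]
ft_force: [-4.3, -2.8, 24.1]
gripper_width: -0.001
```

Run:
```python
from h import *
to([.603,-.0117,.121],106.25)
s=snapshot('scene')
cv2.imwrite("pics/s6z.png",cv2.resize(s[180:300,220:350],None,fx=5,fy=5,interpolation=cv2.INTER_CUBIC))
```

```text
clock 13.4 pos [ 0.6035 -0.0123  0.1226] F [-4.3 -2.8 24.1] T [-0.48  0.83  0.11] g -0.001 q [-0.15  0.44 -0.07  1.05 -0.    1.08]
yaw 109.37691762095125 tilt z [ 0.0042 -0.0014 -1.    ] turn(tool) 3.1269176209512466
shift cm [ 0.07 -0.03  0.16]
```

View pics/s6z.png

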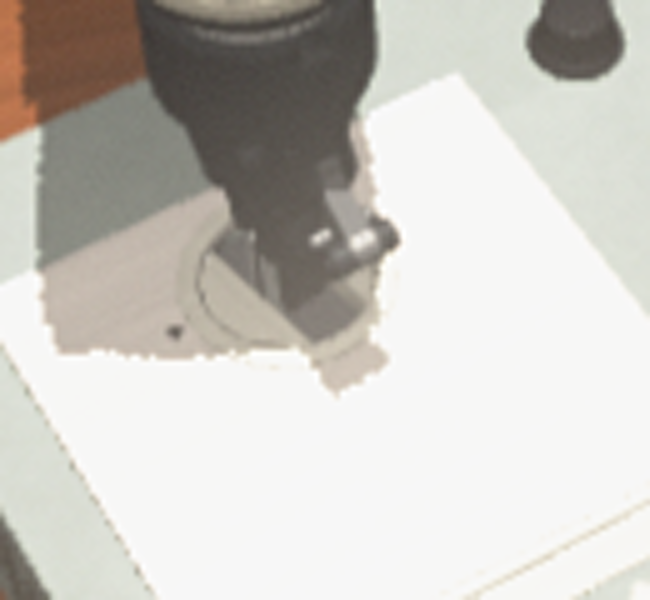

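The slot follows the fingers, its near edge now running from (213,255) to (318,345). I go on to the stop, watching the torque.

apply_moves([
  [[0, 0, 0], 4, -1],
  [[0, 0, 0], 4, -1],
  [[0, 0, 0], 3, -1],
])

```text
clock: 13.75
tool_pos: [0.6035, -0.0123, 0.1226]
tcp_rot: [0.653, 0.757, 0.001, 0.002]
ft_force: [-3.2, -2.1, 24.9]
gripper_width: -0.003
```

```bash
python3 -c "
from h import *
to([.603,-.0117,.121],97)"
```

```text
clock 13.75 pos [ 0.6035 -0.0123  0.1226] F [-3.2 -2.1 24.9] T [-0.53  0.9   0.11] g -0.003 q [-0.15  0.44 -0.07  1.05 -0.    1.27]
yaw 98.41596274732876 tilt z [ 0.0041 -0.0016 -1.    ] turn(tool) 1.4159627473287628
shift cm [ 0.07 -0.04  0.15]
```

apply_moves([
  [[0, 0, 0], 2, -1],
  [[0, 0, 0], 2, -1],
])

```text
clock: 13.95
tool_pos: [0.6037, -0.012, 0.1226]
tcp_rot: [0.679, 0.734, 0.001, 0.002]
ft_force: [-1.5, 0.1, 23.4]
gripper_width: -0.003
```

```bash
python3 -c "
from h import *
to([.603,-.0117,.121],97)
s=snapshot('scene')
cv2.imwrite('pics/s7z.png',cv2.resize(s[180:300,220:350],None,fx=5,fy=5,interpolation=cv2.INTER_CUBIC))"
```

```text
clock 13.95 pos [ 0.6037 -0.012   0.1226] F [-1.5  0.1 23.4] T [0.08 0.39 0.1 ] g -0.003 q [-0.15  0.44 -0.07  1.05 -0.    1.34]
yaw 94.50198049115451 tilt z [ 4.6e-03 -8.0e-04 -1.0e+00] turn(tool) -2.4980195088454877
shift cm [ 0.04 -0.07  0.16]
```

View pics/s7z.png

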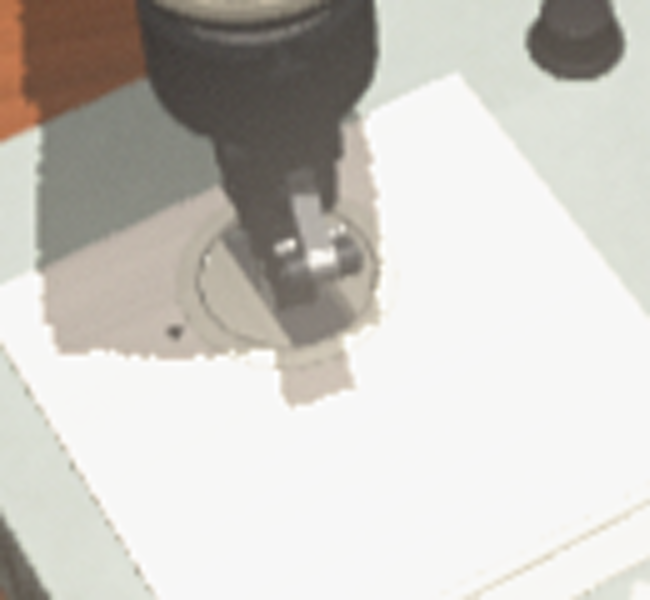

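Run:
```python
from h import *
Z=lambda x,y:((x+.5)/5-.5+220,(y+.5)/5-.5+180)
for a,b in [((226,242),(293,345)),((232,235),(345,330))]:
    A,B=plane('scene',Z(*a),.131),plane('scene',Z(*b),.131);d=B-A;print(A,B,np.degrees(np.arctan2(-d[0],d[1])))
```

```text
[ 0.58146656 -0.03000034  0.131     ] [ 0.63200282 -0.01630971  0.131     ] -74.84199515743657
[ 0.57894169 -0.02725095  0.131     ] [0.6305337 0.002879  0.131    ] -59.71488963194265
```

The slot is at about -75°, close to the stop at -73.75°. I go a little further until the torque rises.

apply_moves([
  [[0, 0, 0], 2, -1],
  [[0, 0, 0], 2, -1],
  [[0, 0, 0], 0, -1],
])

```text
clock: 14.3
tool_pos: [0.6039, -0.0118, 0.1226]
tcp_rot: [0.704, 0.71, 0.002, 0.002]
ft_force: [-0.9, 0.7, 23.7]
gripper_width: 0.003
```

```bash
python3 -c "
from h import *
to([.603,-.0117,.121],97)"
```

```text
clock 14.3 pos [ 0.6039 -0.0118  0.1226] F [-0.9  0.7 23.7] T [0.21 0.24 0.1 ] g 0.003 q [-0.15  0.44 -0.07  1.05  0.    1.41]
yaw 90.52920988235479 tilt z [ 5.1e-03 -5.0e-04 -1.0e+00] turn(tool) -6.470790117645208
shift cm [ 0.01 -0.09  0.16]
```

apply_moves([
  [[0, 0, 0], 2, -1],
  [[0, 0, 0], 2, -1],
  [[0, 0, 0], 0, -1],
])

```text
clock: 14.6
tool_pos: [0.604, -0.0118, 0.1226]
tcp_rot: [0.728, 0.685, 0.002, 0.002]
ft_force: [-0.5, 0.5, 22.5]
gripper_width: -0.002
```

```bash
python3 -c "
from h import *
to([.603,-.0117,.121],97)
s=snapshot('scene')
cv2.imwrite('pics/s8z.png',cv2.resize(s[180:300,220:350],None,fx=5,fy=5,interpolation=cv2.INTER_CUBIC))"
```

```text
clock 14.6 pos [ 0.604  -0.0118  0.1226] F [-0.5  0.5 22.5] T [0.3  0.02 0.19] g -0.002 q [-0.15  0.44 -0.07  1.05  0.    1.48]
yaw 86.53101335952064 tilt z [ 5.2e-03 -4.0e-04 -1.0e+00] turn(tool) -10.468986640479358
shift cm [ 0.   -0.1   0.16]
```

View pics/s8z.png

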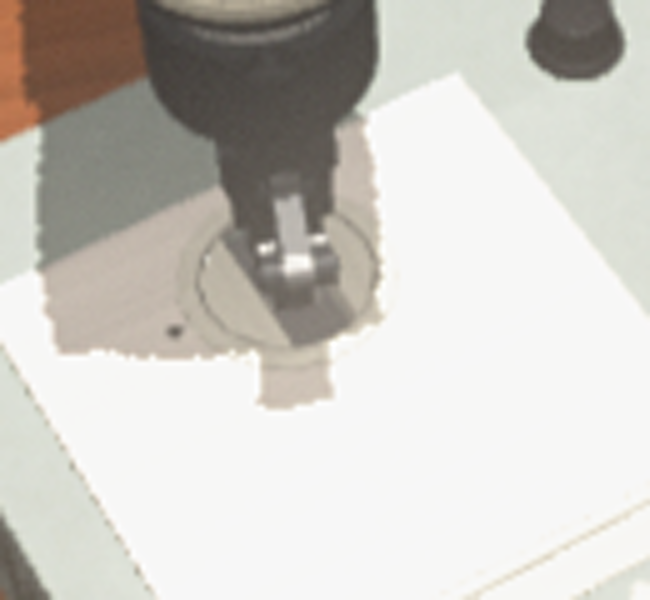

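The slot has not moved since the last picture (near edge (226,240) to (293,347)) while the torque rose to 0.19, which points to the stop. One more small push, then I back off within the play and lift.

apply_moves([
  [[0, 0, 0], 3, -1],
  [[0, 0, 0], 3, -1],
  [[0, 0, 0], 0, -1],
  [[0, 0, 0], 0, -1],
])

```text
clock: 15.05
tool_pos: [0.6041, -0.0118, 0.1226]
tcp_rot: [0.763, 0.647, 0.002, 0.002]
ft_force: [-0.4, 2.2, 22.5]
gripper_width: 0.006
```

```bash
python3 -c "
from h import *
to([.603,-.0117,.121],97)"
```

```text
clock 15.05 pos [ 0.6041 -0.0118  0.1226] F [-0.4  2.2 22.5] T [0.36 0.   0.14] g 0.006 q [-0.15  0.44 -0.07  1.05  0.    1.58]
yaw 80.59694540913107 tilt z [ 5.4e-03 -4.0e-04 -1.0e+00] turn(tool) -16.40305459086892
shift cm [-0.01 -0.11  0.16]
```

The torque stays low while the tool slips in the slot, so floor friction does part of the dragging. I must not turn back under load, so I lift straight up, retreat and look.

apply_moves([
  [[0, 0, -0.3], 0, -1],
  [[0, 0, -0.5], 0, -1],
  [[0, 0, -1], 0, -1],
  [[0, 0, -3], 0, -1],
  [[0, 0, -4], 0, -1],
  [[0, 4, -2], 0, -1],
  [[0, 4, 0], 0, -1],
  [[0, 4, 0], 0, -1],
  [[0, 4, 0], 0, -1],
  [[0, 2, 0], 0, -1],
  [[0, 0, 0], 0, -1],
])

```text
clock: 16.15
tool_pos: [0.7785, -0.0412, 0.2265]
tcp_rot: [0.763, 0.647, -0.001, -0.001]
ft_force: [-1.0, 0.2, -0.5]
gripper_width: 0.003
```

Run:
```python
from h import *
to([.603,-.0117,.121],97)
t=snapshot('top');s=snapshot('scene')
cv2.imwrite('pics/s9.png',s)
cv2.imwrite("pics/t9z.png",cv2.resize(t[160:280,305:435],None,fx=5,fy=5,interpolation=cv2.INTER_CUBIC))
cv2.imwrite("pics/s9z.png",cv2.resize(s[180:300,220:350],None,fx=5,fy=5,interpolation=cv2.INTER_CUBIC))
```

```text
clock 16.15 pos [ 0.7785 -0.0412  0.2265] F [-1.   0.2 -0.5] T [-0.04  0.01 -0.03] g 0.003 q [-0.16  0.79  0.87  1.66  0.    1.58]
yaw 80.56469924559426 tilt z [-1.9e-03  4.0e-04 -1.0e+00] turn(tool) -16.435300754405745
shift cm [  0.03 -17.77  10.58]
```

View pics/s9z.png

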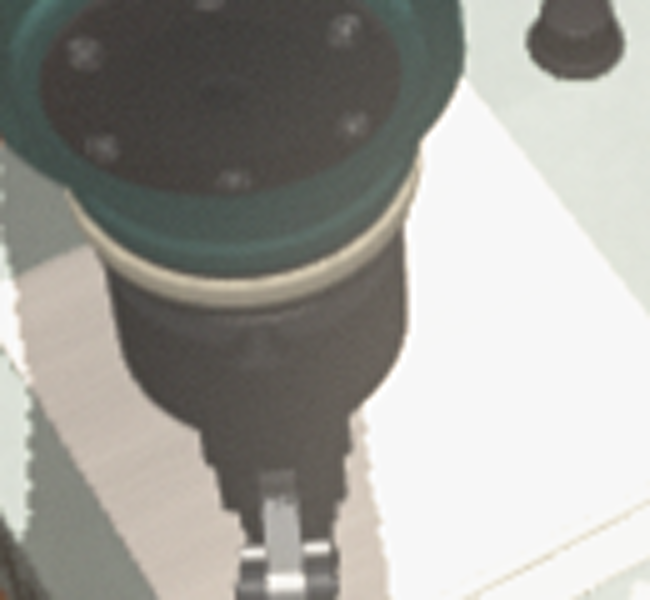

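View pics/t9z.png

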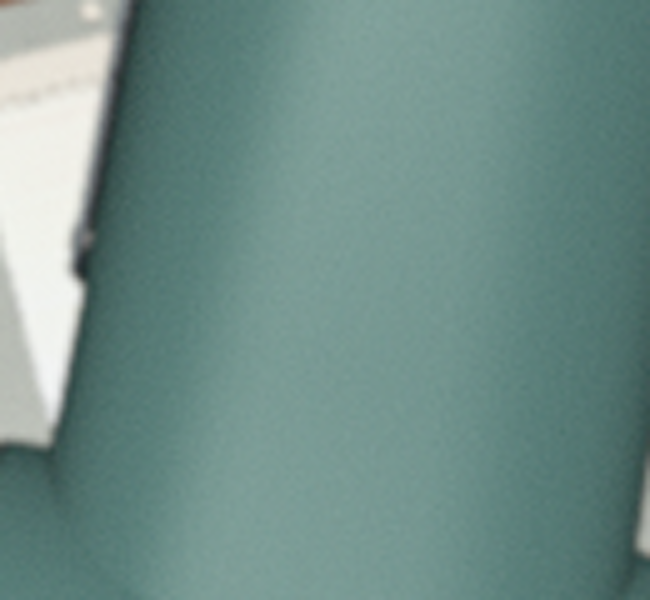

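I retreated the wrong way: tool +y now points away from the base, so the arm hides the hatch in both views. I come back towards the base.

apply_moves([
  [[0, -3, -1], 0, -1],
  [[0, -4, 0], 0, -1],
  [[0, -4, 0], 0, -1],
  [[0, -4, 0], 0, -1],
  [[0, -4, 0], 0, -1],
  [[0, -4, 0], 0, -1],
  [[0, -4, 0], 0, -1],
  [[0, -4, 0], 0, -1],
  [[0, -4, 0], 0, -1],
  [[0, -2, 0], 0, -1],
  [[0, 0, 0], 0, -1],
])

```text
clock: 17.35
tool_pos: [0.4097, 0.0204, 0.2394]
tcp_rot: [0.763, 0.647, 0.0, 0.001]
ft_force: [-0.3, -0.6, -0.2]
gripper_width: 0.004
```

Run:
```python
from h import *
to([.603,-.0117,.121],97)
t=snapshot('top');s=snapshot('scene')
cv2.imwrite('pics/s10.png',s)
cv2.imwrite("pics/t10z.png",cv2.resize(t[160:280,305:435],None,fx=5,fy=5,interpolation=cv2.INTER_CUBIC))
cv2.imwrite("pics/s10z.png",cv2.resize(s[180:300,220:350],None,fx=5,fy=5,interpolation=cv2.INTER_CUBIC))
```

```text
clock 17.35 pos [0.4097 0.0204 0.2394] F [-0.3 -0.6 -0.2] T [ 0.04 -0.03  0.01] g 0.004 q [-0.15  0.06 -0.28  1.23  0.    1.58]
yaw 80.61466735180971 tilt z [ 1.4e-03 -1.0e-04 -1.0e+00] turn(tool) -16.385332648190285
shift cm [-1.000e-02  1.958e+01  1.186e+01]
```

View pics/s10z.png

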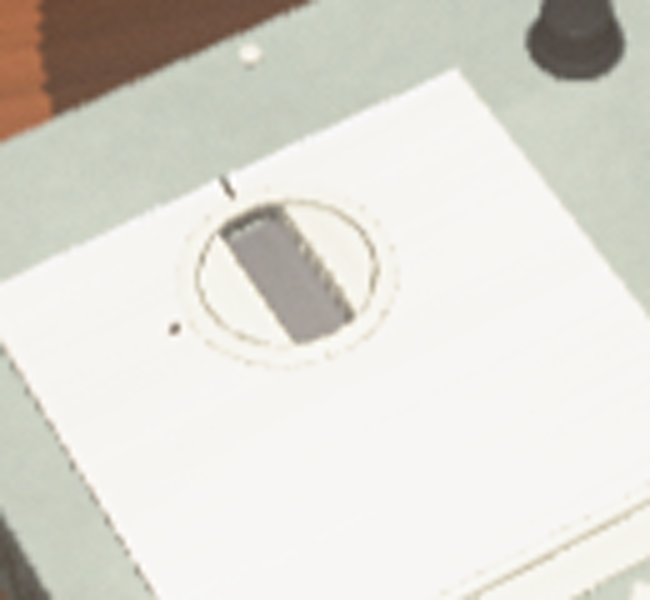

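View pics/t10z.png

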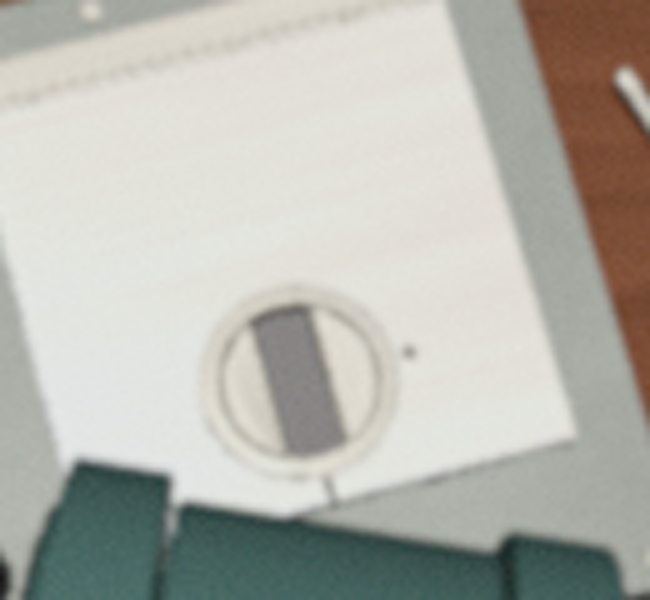

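View pics/s10.png

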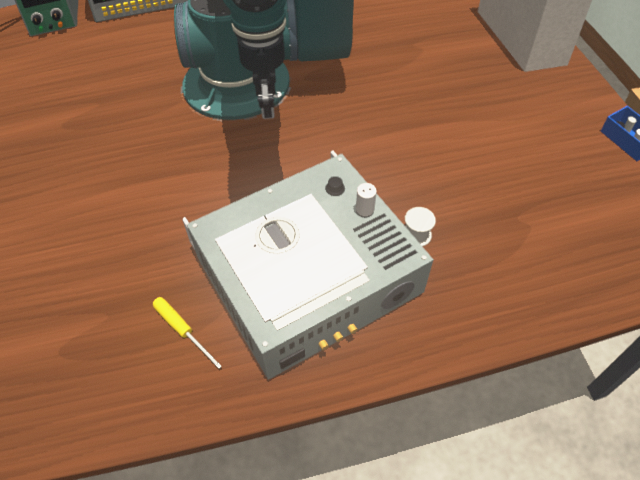

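The slot now points at the index mark at (329,490) in the top zoom and is square to the hinge. The hatch corner in the scene zoom has dropped from (458,55) to (458,70) and stays there. A last numeric check follows.

Run:
```python
from h import *
Z={'top':lambda x,y:((x+.5)/5-.5+305,(y+.5)/5-.5+160),'scene':lambda x,y:((x+.5)/5-.5+220,(y+.5)/5-.5+180)}
for n,a,b in[('top',(254,325),(290,452)),('top',(311,312),(345,438)),('scene',(221,235),(296,343)),('scene',(285,212),(352,315))]:
    A,B=plane(n,Z[n](*a),.131),plane(n,Z[n](*b),.131);d=(B-A)*(np.sign((B-A)[0]));
    print(n,'fastener deg',np.degrees(.2836)-np.degrees(np.arctan2(-d[0],d[1])))
print(tri(Z['top'](299,380),Z['scene'](287,273)), 'head; before z .1407; down .131')
for z in(.129,.131,.134,.137): print(z,proj('scene',np.array([.6033,-.0116,z])),Z['scene'](287,273))
finish_job()
```

```text
top fastener deg 89.99427606558874
top fastener deg 90.92177591623528
scene fastener deg 89.59946208942674
scene fastener deg 91.80802338627672
(array([ 0.60260065, -0.01183751,  0.13346021]), np.float64(2.2026195952904038e-05)) head; before z .1407; down .131
0.129 [277.37439684 235.93174286] (277.0, 234.2)
0.131 [277.29960328 235.2811296 ] (277.0, 234.2)
0.134 [277.18698826 234.3012764 ] (277.0, 234.2)
0.137 [277.0738608  233.31667499] (277.0, 234.2)
the job is handed in; nothing more can be done
```

The hatch is closed and locked, and I handed the job in at about 17.5 s of the 43 s allowed. `finish_job()` gave no verdict, so this rests on my last pictures and force readings.

**What I did:** I pushed the hatch down on its -y side with shut fingers. Then I set them in the slot, which already stood about 0.25 rad clockwise, pressed the hatch to its hard stop with 23–28 N, turned the fastener clockwise, and lifted straight out.

**Last checks:**
- **Fastener:** the slot measured 90–92° from the hinge line across both views and points at the index mark.
- **Hatch:** it stayed down after I let go. The fastener head measured 133.5 mm high against 140.7 mm when the hatch was only resting on its pins. Locked should be about 132.5 mm, and the calibration is good to about 2 mm.
- **Surroundings:** in the last picture the loose things looked where they had been (judged by eye). The gripper was clear of everything, with readings near zero.

**What did not go as expected:**
- **Turning torque:** it never showed a clear stop. It stayed at 0.1–0.2 N m, and towards the end the fingers slipped round in the slot, so I judged the stop from the slot's angle in the pictures.
- **First retreat:** I moved away from the base instead of towards it, through free air. That only cost about a second.

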